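# Put the case-press dies and their brush away

### The job

Two pairs of watch-case press dies are still stacked on the cork pad after the last jobs, with the dusting brush laid across them. Press the brush fully home into both spring clips of its stand, held about its middle, and put each of the four dies, counterbored face up, flat into the one recess of the wooden rack that fits it. Do not let any die tip over.

Things in the scene. Friction and masses are not known exactly. Their poses are not given: they have to be found in the camera images.
- die_50_center (a point): Press die: light grey plastic disc, 50 mm diameter, 20 mm high, 2.5 mm chamfer round its foot, 18 mm wide counterbore in its upper face. Point: its centre, 10 mm above its underside; z up. At first the lower die of one of two stacks of two, 76 mm apart, on a 3 mm cork pad (50 and 41 mm dies below, 32 and 24 mm dies centred on them; pairing changes).
- die_41_center (a point): Press die: light grey plastic disc, 41 mm diameter, 20 mm high, 2.5 mm chamfer round its foot, 18 mm wide counterbore in its upper face. Point: its centre, 10 mm above its underside; z up. At first the lower die of one of two stacks of two, 76 mm apart, on a 3 mm cork pad (50 and 41 mm dies below, 32 and 24 mm dies centred on them; pairing changes).
- die_32_center (a point): Press die: light grey plastic disc, 32 mm diameter, 20 mm high, 2.5 mm chamfer round its foot, 18 mm wide counterbore in its upper face. Point: its centre, 10 mm above its underside; z up. At first the upper die of one of two stacks of two, 76 mm apart, on a 3 mm cork pad (50 and 41 mm dies below, 32 and 24 mm dies centred on them; pairing changes).
- die_24_center (a point): Press die: light grey plastic disc, 24 mm diameter, 20 mm high, 2.5 mm chamfer round its foot, 18 mm wide counterbore in its upper face. Point: its centre, 10 mm above its underside; z up. At first the upper die of one of two stacks of two, 76 mm apart, on a 3 mm cork pad (50 and 41 mm dies below, 32 and 24 mm dies centred on them; pairing changes).
- brush_center (a point): Brush with red handle, 137 mm long, at first lying across both stacks. Its length is y: handle y = -27 to 68 mm (8 mm wide, 9 high; grip at y = 0), ferrule (10 mm wide) to -44, bristles to -68. Point: half-way along, 4.5 mm above the underside of the handle; z up.
- nest_50_floor (a point): Recess for the 50 mm die: round, 57 mm diameter, 7 mm deep, 2 mm chamfer, in one of four 66 mm square beech blocks in a row in a dark tray; recess centres 67 mm apart along y, order changes. Point: centre of the recess floor, 7 mm below the blocks' flat top; x across the row, y along it, z up.
- nest_41_floor (a point): Recess for the 41 mm die: round, 48 mm diameter, 7 mm deep, 2 mm chamfer, in one of four 66 mm square beech blocks in a row in a dark tray; recess centres 67 mm apart along y, order changes. Point: centre of the recess floor, 7 mm below the blocks' flat top; x across the row, y along it, z up.
- nest_32_floor (a point): Recess for the 32 mm die: round, 39 mm diameter, 7 mm deep, 2 mm chamfer, in one of four 66 mm square beech blocks in a row in a dark tray; recess centres 67 mm apart along y, order changes. Point: centre of the recess floor, 7 mm below the blocks' flat top; x across the row, y along it, z up.
- nest_24_floor (a point): Recess for the 24 mm die: round, 31 mm diameter, 7 mm deep, 2 mm chamfer, in one of four 66 mm square beech blocks in a row in a dark tray; recess centres 67 mm apart along y, order changes. Point: centre of the recess floor, 7 mm below the blocks' flat top; x across the row, y along it, z up.
- stand_clips (a point): Brush stand: plate with two posts; on each a steel spring clip whose two jaws yield as the handle is pressed down (about 7 N) and close over it. Clips 8 mm long at y = -24 and 24 mm, finger gap between, plate 21 mm below. Point: midway, where the handle's underside rests when home; y along the brush, either way round. Lips pinch 9 mm up, flare to 17 mm wide 15 mm up.

How it is judged:
At the end, for the whole second after the job is handed in: Every die rests in its own recess: centre within 8 mm, bottomed within 3 mm, upright within 0.1 rad, counterbore up. The brush rests in both clips: within 3 mm of fully home, 4 mm of their line, 0.12 rad of their direction (either way round), its middle within 15 mm of midway (horizontal distance between die_50_center and nest_50_floor below 0.008 m and z of die_50_center in the frame of nest_50_floor between 0.007 and 0.013 m and angle between each of die_50_center, die_41_center, die_32_center, die_24_center's own z axis and vertical below 0.1 rad and linear speed of each of die_50, die_41, die_32, die_24, brush below 0.02 m/s and horizontal distance between die_41_center and nest_41_floor below 0.008 m and z of die_41_center in the frame of nest_41_floor between 0.007 and 0.013 m and horizontal distance between die_32_center and nest_32_floor below 0.008 m and z of die_32_center in the frame of nest_32_floor between 0.007 and 0.013 m and horizontal distance between die_24_center and nest_24_floor below 0.008 m and z of die_24_center in the frame of nest_24_floor between 0.007 and 0.013 m and z of brush_center in the frame of stand_clips between 0.0005 and 0.0075 m and x of brush_center in the frame of stand_clips between -0.004 and 0.004 m and y of brush_center in the frame of stand_clips between -0.015 and 0.015 m and angle between the y axis of brush_center and the y axis of stand_clips, either way round below 0.12 rad); the robot touches nothing.
It fails at once if a die tipped over (leaned more than 1 rad) (angle between any of die_50_center, die_41_center, die_32_center, die_24_center's own z axis and vertical above 1 rad).
It also fails if it takes over 112 s, if anything falls off the work surface, if the arm or the gripper's body presses on something with over 40 N, if the wrist force passes 120 N, or if a joint passes its speed limit or range.

### The arm

A 7-joint arm with a two-finger parallel gripper is mounted at the origin on a cart in front of the work surface, level with it; the furniture and walls round the work are solid. World frame = base frame: x ahead of the robot, y to its left, z up, the work surface at z = 0. Lengths are in m, angles in rad, forces in N, time in s.
With the tool pointing down it reaches from about 0.425 to 0.95 m from the base axis. Payload 4.7 kg.
Tool frame: the origin (TCP) lies on the centre line of the jaws, within the pads' length; the fingertips stand robot.nose_length ahead of it and the grasp point (between the pads) lies 8 mm behind it (robot.nose_length is the distance from the TCP to the fingertips, in m); z points along the fingers, y is the line along which they close (so a half turn about z gives the same grasp; the last joint's range is limited). The gripper opens to 85 mm and grips with 20 to 120 N. Pads are 22 mm wide; open, the fingers measure 114 mm over their backs; the gripper's body (76 mm by 85 mm) begins 54 mm behind the grasp point. The pads swing forward as they close: fully open they stand 13 mm farther back than shut.
Start: joints at [1.093, 0.469, -0.049, 1.532, 0.024, 1.141, -0.082], TCP at [0.293, -0.608, 0.242] pointing down, gripper open.
Joint ranges: [-2.59, 2.59], [-0.33, 1.99], [-1.39, 1.29], [0.1, 2.45], [-1.04, 4.18], [0.21, 1.99], [-2.66, 2.66]. Speed limits (rad/s): [2.57, 2.57, 3.14, 3.14, 3.14, 3.14, 3.14].

### API

Orientations are given as [roll, pitch, yaw] about the fixed x, y, z axes, in that order (R = Rz(yaw) Ry(pitch) Rx(roll)).
In Python, from plant import robot gives the robot as it stands. Calls block until the motion is done:
- robot.goto(position, orientation): joint-space move of the TCP to a pose.
- robot.move_straight(position, vel=0.15, attitude=None, contact_N=None): straight line of the TCP; attitude=None keeps the orientation; vel is the mean speed in m/s. With contact_N (N) it stops when the force on the tool has changed by that much, and returns True; else False.
- robot.move_joints(angles): joint-space move.
- robot.grip(opening, strength=None): opening from 0.0 (shut) to 1.0 (fully open); strength is the grip in N (None keeps the last); returns when the fingers have stopped.
- robot.sleep(seconds).
- robot.inverse_kinematics(position, orientation): joint angles nearest the present ones, or None.
- robot.sense(): the state.
- robot.grab_frame(name): name is "scene" or "top" or "wrist"; returns a dict with "image" (384x512x3 uint8, red, green, blue), "range_z" (384x512 float32, m along the optical axis (not along the pixel's ray), 0 where there is no reading), "fx", "fy", "cx", "cy" (pixels), "dist_coeffs" ([k1, k2, p1, p2, k3] as OpenCV has them; the pictures are not rectified), "R" (3x3) and "t" (3): a world point X has camera coordinates R X + t. Camera axes: x right, y down, z forward; pixel columns grow to the right and rows downward; lengths in m; the calibration is good to about 2 mm. A picture is of the moment at which its call begins.
A pose or a line that the arm cannot do raises robot.IKError and nothing moves.
- robot.close_job(): hands the job in; it is judged then, once.
The state is a dict: "t": time; "joint_pos": joint angles; "joint_velocities": joint speeds; "effort": joint torques, N m; "tcp_pos": TCP position; "tcp_rot": TCP orientation; "wrist_force": force on the tool from outside, world axes, zero at the start; "torque": the same for the moment, N m; "opening": opening from 0.0 (shut) to 1.0 (fully open); "gripper_force": force on a finger pad.
Only numpy, scipy, OpenCV 4.12 (cv2) and the standard library are available. Lean on these libraries where they do the work, as an engineer would, in place of code of your own. Each camera call takes 0.05 s, during which the arm holds its last target. There are 200 camera calls.

## Working session

There is one attempt and no reset: what is moved stays moved. The work goes in short steps, each a Python script; the robot and the scene stay as the last script left them, time stands still between calls to the robot, and variables do not carry over. Pictures are saved under pics/ and viewed, at most 14 in all, crops included, and the job is handed in when it is done.

```bash
mkdir -p pics; ls; cat > h.py <<'E'
import numpy as np, cv2
from plant import robot
def snap(cam):
    f=robot.grab_frame(cam); np.savez(f'{cam}.npz',**f); return f
def save(f,name,crop=None,scale=1.5):
    im=f['image'][:,:,::-1]
    if crop: r0,r1,c0,c1=crop; im=im[r0:r1,c0:c1]
    cv2.imwrite('pics/'+name,cv2.resize(im,None,fx=scale,fy=scale,interpolation=cv2.INTER_CUBIC))
def rays(f,uv):
    K=np.array([[f['fx'],0,f['cx']],[0,f['fy'],f['cy']],[0,0,1]],float)
    p=cv2.undistortPoints(np.array(uv,float).reshape(-1,1,2),K,np.array(f['dist_coeffs'],float)).reshape(-1,2)
    return np.c_[p,np.ones(len(p))]
def atz(f,uv,z):  # pixel -> world on plane z
    d=rays(f,uv)@f['R']; c=-f['R'].T@f['t']
    return c+d*((z-c[2])/d[:,2])[:,None]
def cloud(f):
    h,w=f['range_z'].shape; v,u=np.mgrid[:h,:w]
    r=rays(f,np.c_[u.ravel(),v.ravel()])*f['range_z'].reshape(-1,1)
    return ((r-f['t'])@f['R']).reshape(h,w,3)
E
python3 - <<'E'
from h import *
for c in('scene','top'):
    f=snap(c); save(f,c+'0.png'); print(c,(-f['R'].T@f['t']).round(3),f['fx'],f['R'].round(2).tolist())
print(robot.sense(),robot.nose_length)
E
```

```text
pics
scene [ 0.099 -0.916  0.416] 482.4837272333186 [[0.84, -0.55, 0.02], [-0.21, -0.35, -0.92], [0.51, 0.76, -0.4]]
top [ 0.414 -0.289  0.904] 424.3605608565931 [[-0.03, -1.0, 0.0], [-0.99, 0.03, -0.12], [0.12, -0.01, -0.99]]
{'t': 0.1, 'joint_pos': array([ 1.09307955,  0.46933345, -0.04860945,  1.53356573,  0.02408634,
        1.1409709 , -0.08227406]), 'joint_velocities': array([-1.20916897e-03, -1.60898289e-03, -1.37653308e-05, -2.58031009e-03,
       -1.24895408e-03, -3.45514286e-04, -1.79384307e-03]), 'effort': array([ 8.97074988e-04, -5.11513960e+01, -4.70109656e-02, -2.38389766e+01,
        1.07902990e-02,  4.35597074e-03, -4.74625310e-06]), 'tcp_pos': array([ 0.2926931 , -0.60769184,  0.2413885 ]), 'tcp_rot': array([-3.13990050e+00,  3.84676858e-05,  4.48878811e-01]), 'wrist_force': array([0.09834778, 0.16231827, 0.04158581]), 'torque': array([-0.00491511,  0.03496895,  0.01111947]), 'gripper_force': 0.0, 'opening': 1.0001298776394176} 0.011
```

View pics/top0.png

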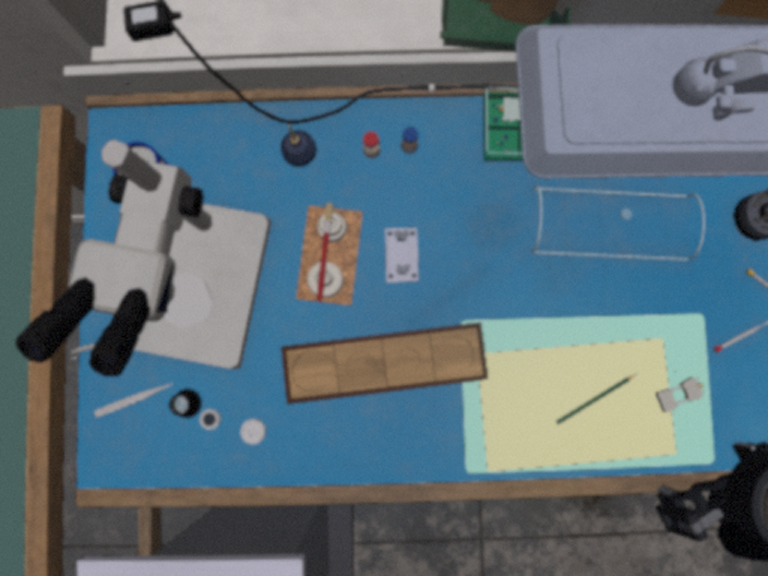

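View pics/scene0.png

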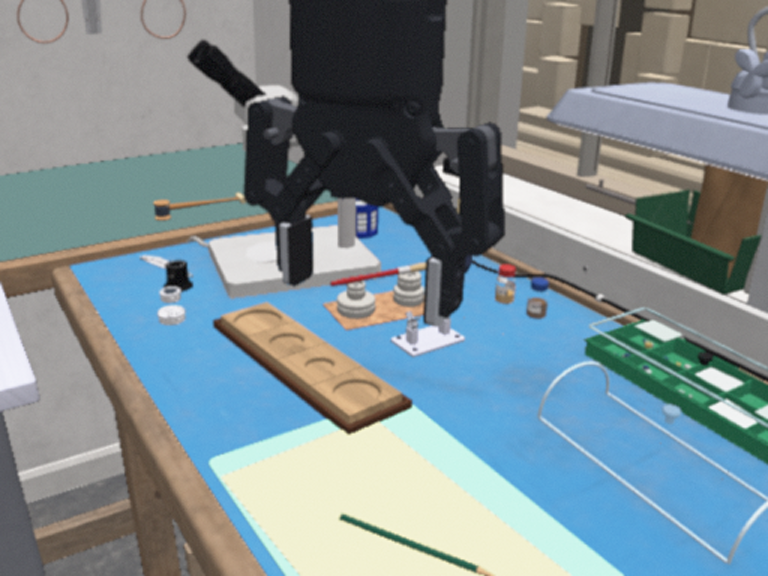

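The top view shows the stacks on the cork at about (325,250), the brush across them, the stand at (402,255), and the rack from (285,375) to (487,350), all in 1.5x pixels. I'll enlarge that area and check depths.

```bash
python3 - <<'E'
from h import *
f=dict(np.load('top.npz')); save(f,'c1.png',(130,275,180,335),5)
g=dict(np.load('scene.npz')); save(g,'c2.png',(165,290,130,320),4.2)
P=cloud(f)
for n,(u,v) in dict(rackL=(209,250),cork=(205,170),stand=(268,170),handle=(216,172),die1=(208,187),die2=(220,160),sheet=(380,290)).items(): print(n,P[v,u].round(4))
E
```

```text
rackL [ 0.4037 -0.1818  0.0084]
cork [ 0.5748 -0.1746  0.0036]
stand [ 0.571  -0.3102  0.0052]
handle [ 0.5617 -0.2029  0.0504]
die1 [ 0.5347 -0.1832  0.0247]
die2 [ 0.5936 -0.2082  0.0148]
sheet [ 0.3101 -0.5387  0.0023]
```

View pics/c1.png

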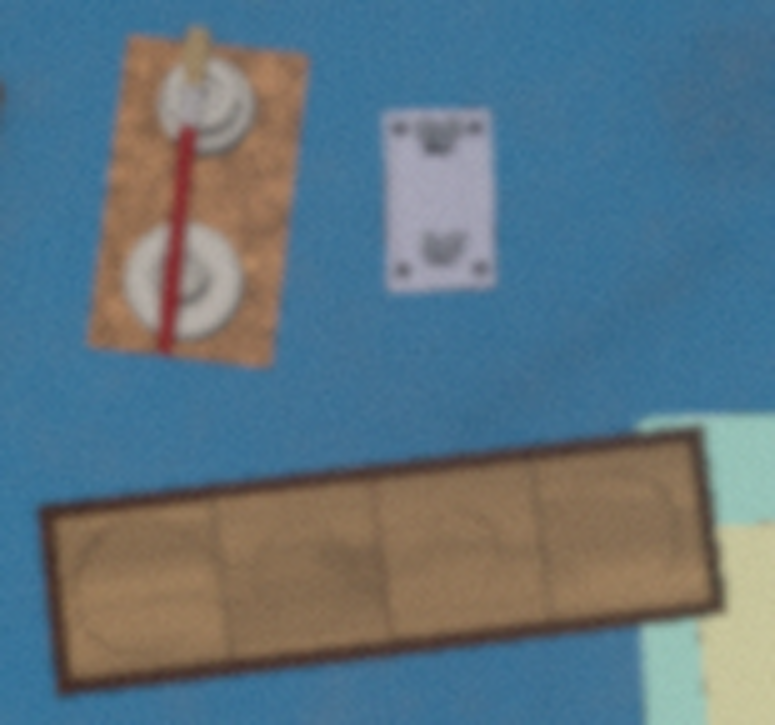

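View pics/c2.png

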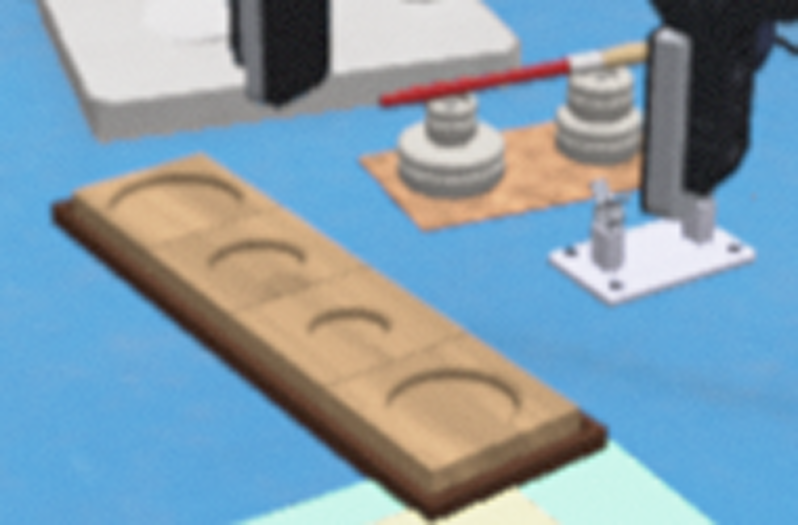

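The crops show the 24 die on the 50 in the front stack at crop (182,278), and the 32 on the 41 at the back (205,105). From left to right the recesses look like 50, 32, 24, 41. I'll work out coarse positions next, then take a wrist view over them.

```bash
python3 - <<'E'
from h import *
f=dict(np.load('top.npz'))
P=cloud(f)
c=lambda x,y:(180+x/5,130+y/5)
pr=lambda n,z,*p:print(n,atz(f,[c(*q) for q in p],z)[:,:2].round(4).tolist())
# rack block top depth: median over strips in crop coordinates
def med(x,y,r=2):
    u,v=c(x,y);u=int(u);v=int(v);return np.median(P[v-r:v+r+1,u-r:u+r+1,2])
print('racktops',[med(*q,1).round(4) for q in((225,600),(385,560),(545,540),(80,670),(690,590),(300,480))],'floor',[med(*q).round(4) for q in((150,590),(305,575),(465,545),(625,525))])
print('handle',[P[int(c(x,y)[1]),int(c(x,y)[0]),2].round(4) for x,y in((187,140),(182,190),(178,240),(172,300),(168,340))])
pr('brush ends',.052,(165,352),(197,28))
pr('stand plate corners',.004,(385,110),(490,110),(495,288),(388,292))
pr('rack corners',.015,(42,508),(700,430),(722,606),(62,692))
pr('clips top',.035,(437,135),(443,248))
pr('dies',.023,(205,105),(182,278))
t0=robot.sense()['t']
robot.goto([.50,-.24,.34],[np.pi,0,0]); s=robot.sense(); print(s['t']-t0,s['joint_pos'].round(2),s['tcp_rot'])
f=snap('wrist'); save(f,'w1.png'); print((-f['R'].T@f['t']).round(3),f['R'].round(2).tolist(),f['fx'])
E
```

```text
racktops [np.float64(0.0182), np.float64(0.0172), np.float64(0.0181), np.float64(0.0165), np.float64(0.0173), np.float64(0.0094)] floor [np.float64(0.0104), np.float64(0.0104), np.float64(0.0112), np.float64(0.0107)]
handle [np.float64(0.0521), np.float64(0.0521), np.float64(0.0528), np.float64(0.0506), np.float64(0.0497)]
brush ends [[0.5034, -0.1963], [0.6373, -0.211]]
stand plate corners [[0.6113, -0.2875], [0.6101, -0.333], [0.5324, -0.3327], [0.5318, -0.2869]]
rack corners [[0.443, -0.1399], [0.4686, -0.4165], [0.395, -0.4227], [0.3667, -0.1476]]
clips top [[0.5933, -0.309], [0.5456, -0.3102]]
dies [[0.6113, -0.2113], [0.5375, -0.2007]]
1.5917 [ 0.5   0.21 -0.16  1.68  0.03  1.26 -1.23] [ 3.14127630e+00  6.21263328e-04 -1.85271243e-03]
[ 0.58  -0.242  0.472] [[-0.0, -1.0, 0.0], [-0.95, 0.0, 0.31], [-0.31, 0.0, -0.95]] 274.37048912735116
```

View pics/w1.png

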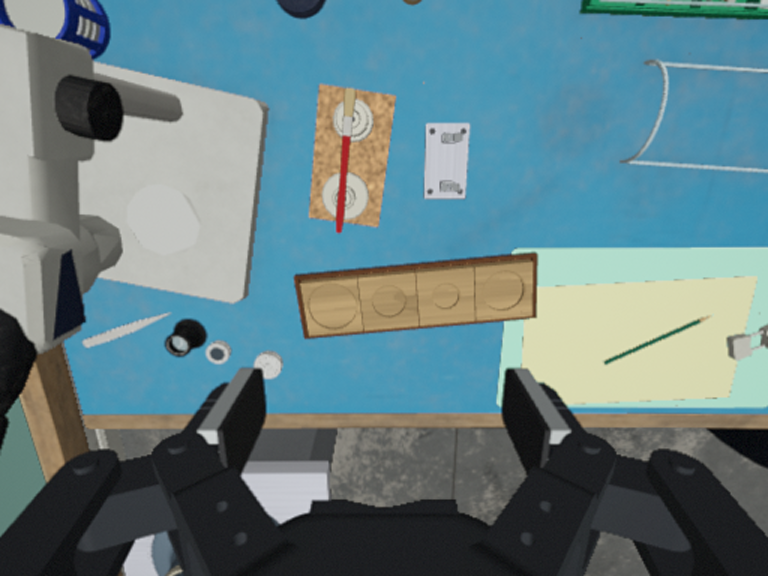

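The wrist view shows the recesses at (332,306), (389,301), (445,296) and (503,290), so left to right they are 50, 32, 24, 41. That agrees with the scene view. I'll take one closer look to get the exact numbers and check the microscope's clearance.

```bash
python3 - <<'E'
from h import *
P=cloud(dict(np.load('wrist.npz'))); Q=cloud(dict(np.load('top.npz')))
for n,p in(('w',P),('t',Q)):
    p=p.reshape(-1,3); m=(p[:,2]>.06)&(p[:,2]<.5)&(p[:,0]>.2)&(p[:,0]<.75)&(p[:,1]>-.2)&(p[:,1]<.3); q=p[m]; print(n,q.min(0).round(3),q.max(0).round(3), np.percentile(q[:,1],[1,5,20]).round(3))
robot.goto([.46,-.25,.22],[np.pi,0,0])
f=snap('wrist'); print((-f['R'].T@f['t']).round(3))
u=lambda X:(lambda c:(f['fx']*c[0]/c[2]+f['cx'],f['fy']*c[1]/c[2]+f['cy']))(f['R']@np.array(X)+f['t'])
print([np.round(u(X)) for X in((.64,-.16,0),(.36,-.43,0),(.44,-.14,0),(.5,-.34,0))])
save(f,'w2.png')
E
```

```text
w [ 0.429 -0.2    0.06 ] [0.694 0.04  0.42 ] [-0.199 -0.199 -0.182]
t [ 0.411 -0.171  0.06 ] [0.729 0.067 0.325] [-0.076 -0.058 -0.042]
[ 0.541 -0.251  0.353]
[array([173.,   9.]), array([381., 236.]), array([172., 182.]), array([325., 137.])]
```

View pics/w2.png

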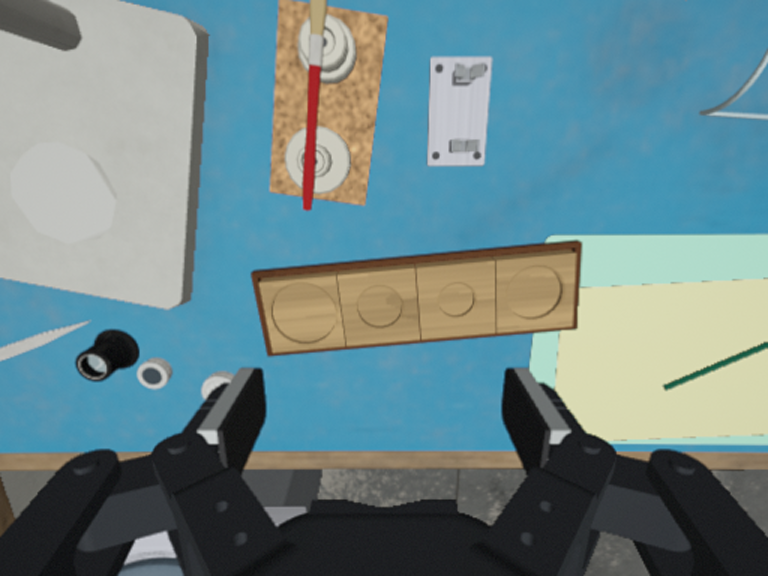

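The rack blocks, dies, brush and clips are all sharp in this view. I'll enlarge two crops to read the pixels.

```bash
python3 - <<'E'
from h import *
f=dict(np.load('wrist.npz'))
save(f,'c3.png',(0,142,175,335),4.2); save(f,'c4.png',(155,240,162,390),3.5)
E
```

```text
(no output)
```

View pics/c3.png

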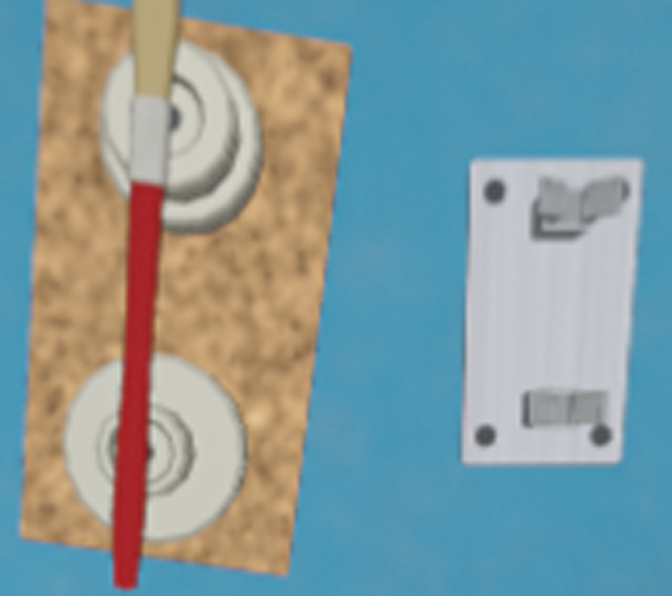

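View pics/c4.png

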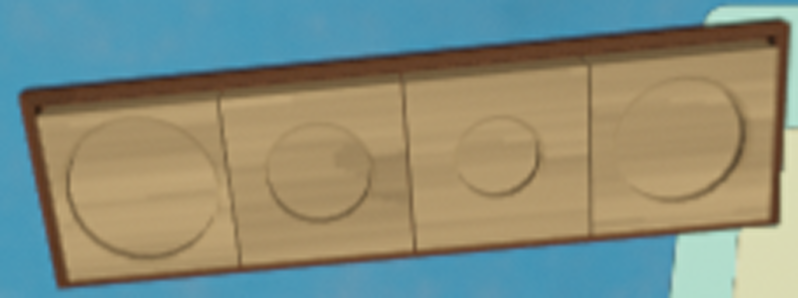

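Readings, in crop pixels:
- **c3, brush:** tail at (125,588), red/ferrule boundary at (148,183).
- **c3, stand plate corners:** (473,158), (642,158), (620,463), (462,463). The clips are near (582,195) and (568,405).
- **c4, recess rim centres:** (143,187), (319,172), (498,156), (679,139).

```bash
python3 - <<'E'
from h import *
f=dict(np.load('wrist.npz')); P=cloud(f)
# crop px -> orig px (cv2.resize pixel-centre convention)
a=lambda x,y:(175+(x+.5)/4.2-.5,(y+.5)/4.2-.5)
b=lambda x,y:(162+(x+.5)/3.5-.5,155+(y+.5)/3.5-.5)
nm=['50','32','24','41']
n=atz(f,[b(*q) for q in((143,187),(319,172),(498,156),(679,139))],.0175)
print('nests',n.round(4).tolist(),np.linalg.norm(np.diff(n,axis=0),axis=1).round(4))
d=n[3]-n[0]; print('row dir deg',np.degrees(np.arctan2(d[1],d[0])))
k=np.array([1.5,.5,-.5,-1.5])*.067; c=n.mean(0); u=-d/np.linalg.norm(d); print('fit',(c+k[:,None]*u).round(4).tolist())
bp=atz(f,[a(125,588),a(148,183)],.051); w=bp[1]-bp[0]; L=np.linalg.norm(w); print('brush',bp.round(4).tolist(),L,'centre',(bp[1]-w/L*.027).round(4),np.degrees(np.arctan2(w[1],w[0])))
sp=atz(f,[a(473,158),a(642,158),a(620,463),a(462,463)],.004); print('plate',sp.round(4).tolist(),sp.mean(0))
e=sp[0]+sp[1]-sp[2]-sp[3]; print('deg',np.degrees(np.arctan2(e[1],e[0])))
print('clips',atz(f,[a(582,195),a(568,405)],.038).round(4).tolist())
def z(x,y,r=1):
    q=a(x,y);i,j=int(round(q[1])),int(round(q[0]));return np.median(P[i-r:i+r+1,j-r:j+r+1,2]).round(4)
print('z plate',z(545,300),'cork',z(250,350),'handle',[z(140,240),z(137,320),z(130,500)],'clip',[z(590,405,0),z(545,405,0),z(605,195,0)])
# dies: joint two-layer circle fit
pts=P.reshape(-1,3)
def die(x0,y0,rl,ru):
    m=pts[np.hypot(pts[:,0]-x0,pts[:,1]-y0)<.045]
    lo=m[abs(m[:,2]-.023)<.004]; up=m[abs(m[:,2]-.043)<.0035]
    best=[]
    for dx in np.arange(-.01,.0101,.0005):
        for dy in np.arange(-.01,.0101,.0005):
            rL=np.hypot(lo[:,0]-x0-dx,lo[:,1]-y0-dy); rU=np.hypot(up[:,0]-x0-dx,up[:,1]-y0-dy)
            best.append((((rL>rl).sum()+(rL<ru).sum()+(rU>ru).sum()),x0+dx,y0+dy))
    B=np.array(best); mn=B[:,0].min(); g=B[B[:,0]<=mn+2]; print(len(lo),len(up),mn,len(g),g[:,1:].mean(0).round(4),g[:,1:].std(0).round(4))
die(.611,-.211,.0205,.016); die(.5375,-.2007,.025,.012)
E
```

```text
nests [[0.41, -0.1818, 0.0175], [0.4159, -0.2477, 0.0175], [0.4221, -0.314, 0.0175], [0.4287, -0.3801, 0.0175]] [0.0662 0.0666 0.0664]
row dir deg -84.61126124194378
fit [[0.4097, -0.1808, 0.0175], [0.416, -0.2475, 0.0175], [0.4223, -0.3142, 0.0175], [0.4286, -0.3809, 0.0175]]
brush [[0.5029, -0.1957, 0.051], [0.5961, -0.2067, 0.051]] 0.09385926341370353 centre [ 0.5693 -0.2035  0.051 ] -6.755693265521894
plate [[0.6105, -0.2871, 0.004], [0.6104, -0.3323, 0.004], [0.5325, -0.3325, 0.004], [0.5326, -0.2868, 0.004]] [ 0.57152171 -0.30965217  0.004     ]
deg -0.06070208520364353
clips [[0.5957, -0.3105, 0.038], [0.5477, -0.3101, 0.038]]
z plate 0.0057 cork 0.0032 handle [np.float64(0.0525), np.float64(0.0521), np.float64(0.0518)] clip [np.float64(0.0393), np.float64(0.0387), np.float64(0.04)]
317 562 41.0 2 [ 0.6113 -0.211 ] [0.0003 0.    ]
945 199 15.0 1 [ 0.5365 -0.2002] [0. 0.]
```

The measurements agree with the given sizes: recess pitch 66.4 against 67 mm, stack spacing 75.6 against 76, clips 48 mm apart, handle top at 52 mm. Brush first.

```bash
python3 - <<'E'
from h import *
R=lambda y:[np.pi,0,np.radians(y)]
s=lambda n:(lambda q:print(n,round(q['t'],2),q['tcp_pos'].round(4),q['wrist_force'].round(1),round(q['opening'],3),round(q['gripper_force'],1)))(robot.sense())
robot.grip(.45,100)
robot.goto([.5693,-.2035,.10],R(-6.76)); s('above')
print(robot.move_straight([.5693,-.2035,.0395],vel=.1,contact_N=8)); s('down')
robot.grip(0,100); s('gripped')
robot.move_straight([.5693,-.2035,.12],vel=.15)
robot.move_straight([.5716,-.310,.10],vel=.2,attitude=R(0)); s('over stand')
f=snap('wrist'); save(f,'b1.png',(0,384,100,412),1.56)
E
```

```text
above 3.61 [ 0.5689 -0.2044  0.1004] [ 0.7 -0.7 -1. ] 0.45 0.0
False
down 4.37 [ 0.5697 -0.2038  0.04  ] [ 0.7 -0.2  0.3] 0.451 0.0
gripped 4.77 [ 0.5702 -0.2037  0.0404] [-0.6  0.   7. ] 0.068 98.9
over stand 6.14 [ 0.5715 -0.3083  0.0991] [-0.2  0.9 -0.1] 0.067 98.0
```

View pics/b1.png

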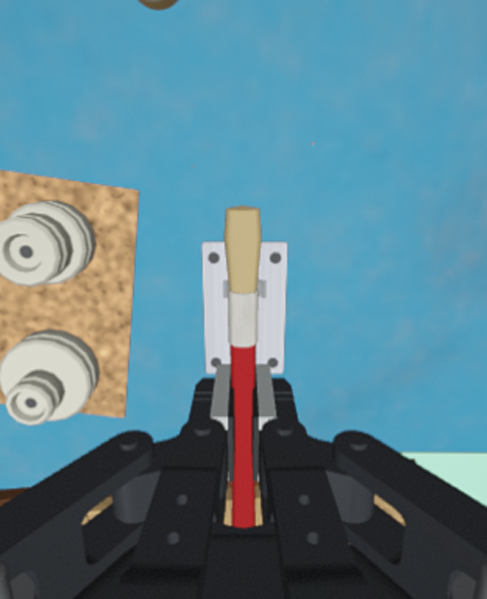

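The brush is held straight, in line with the stand plate at (243,305). The die offsets in this view look like parallax. Next I'll press it in.

```bash
python3 - <<'E'
from h import *
s=lambda n:(lambda q:print(n,round(q['t'],2),q['tcp_pos'].round(4),q['wrist_force'].round(1),round(q['opening'],3),round(q['gripper_force'],1)))(robot.sense())
robot.sleep(.2); s('settled')
print(robot.move_straight([.5716,-.310,.05],vel=.1,contact_N=10)); s('a')
print(robot.move_straight([.5716,-.310,.0185],vel=.03,contact_N=28)); s('b')
robot.sleep(.2); s('c')
robot.grip(.3); s('open')
robot.move_straight([.5716,-.310,.12],vel=.2); robot.move_straight([.50,-.29,.16],vel=.25); robot.sleep(.1)
f=snap('wrist'); save(f,'b2.png',(0,200,130,390),3)
P=cloud(f); m=(f['image'][:,:,0]>110)&(f['image'][:,:,1]<60); m=cv2.erode(m.astype(np.uint8),np.ones((2,2)))>0
p=P[m]; print(len(p)); o=p[:,0]
for lo in np.arange(.49,.62,.012):
    k=(o>lo)&(o<lo+.012)
    if k.sum()>3: print(lo.round(3),np.median(p[k],0).round(4))
E
```

```text
settled 6.39 [ 0.5721 -0.3083  0.1003] [-0.1  0.4 -0.2] 0.072 98.0
False
a 7.04 [ 0.5718 -0.3101  0.0501] [ 0.5  0.1 -0.9] 0.064 98.0
True
b 7.99 [ 0.5723 -0.3093  0.0226] [-0.4  0.   6.2] 0.07 98.8
c 8.19 [ 0.5723 -0.3093  0.0226] [-1.1  1.   6.3] 0.067 98.8
open 8.52 [ 0.5717 -0.3092  0.0216] [-0.1  0.1  0.1] 0.299 0.0
553
0.502 [ 0.5102 -0.3097  0.0339]
0.514 [ 0.5205 -0.3093  0.0343]
0.526 [ 0.5322 -0.3091  0.0346]
0.538 [ 0.5435 -0.3098  0.0343]
0.55 [ 0.5563 -0.3096  0.0341]
0.562 [ 0.5685 -0.3093  0.0339]
0.574 [ 0.5804 -0.309   0.034 ]
0.586 [ 0.5895 -0.3098  0.0345]
```

View pics/b2.png

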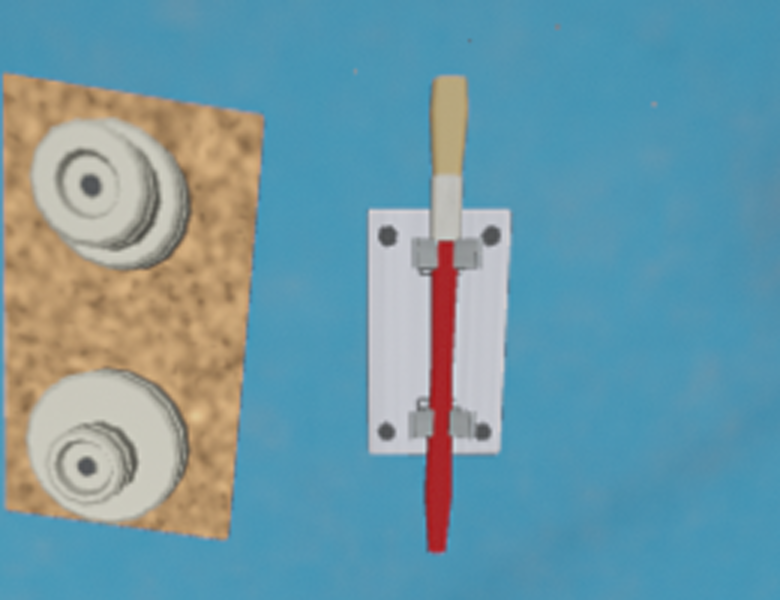

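The brush is home: its top is at 34.2 mm, so the underside is at 25 mm, and it is level and centred in both clips. Next, the 24 mm die as the first of the four.

```bash
cat >> h.py <<'E'
NEST={50:(.4097,-.1808),32:(.416,-.2475),24:(.4223,-.3142),41:(.4286,-.3809)}
FLOOR=.0105
R=lambda y:[np.pi,0,np.radians(y)]
def s(n):
    q=robot.sense(); print(n,round(q['t'],2),q['tcp_pos'].round(4),q['wrist_force'].round(1),round(q['opening'],3),round(q['gripper_force'],1))
def pick(xy,under,d,yaw,off):
    robot.grip((d+14)/85,50)
    robot.goto([*xy,under+.07],R(yaw))
    robot.sleep(.15)
    print('hit',robot.move_straight([*xy,under+off],vel=.08,contact_N=8)); s('at die')
    robot.grip(0,50); s('gripped')
    robot.move_straight([*xy,under+off+.05],vel=.12); s('lifted')
def place(d,yaw,off):
    xy=NEST[d]
    robot.goto([*xy,FLOOR+off+.05],R(yaw)); robot.sleep(.2); s('over nest')
    robot.move_straight([*xy,FLOOR+off+.012],vel=.1)
    print('hit',robot.move_straight([*xy,FLOOR+off-.002],vel=.025,contact_N=6)); s('placed')
    robot.grip((d+14)/85); robot.move_straight([*xy,FLOOR+off+.06],vel=.2); s('away')
E
python3 - <<'E'
from h import *
f=dict(np.load('wrist.npz'))
a=lambda x,y:(130+(x+.5)/3-.5,(y+.5)/3-.5)
print(atz(f,[a(90,184),a(86,465)],.043).round(4).tolist())
for y in(95.4,-84.6): 
  for p in((.5365,-.2002,.09),(.4097,-.1808,.08),(.4286,-.3809,.08),(.6113,-.211,.08)): 
    q=robot.inverse_kinematics(p,R(y)); print(y,None if q is None else np.round(q,2))
E
```

```text
[[0.612, -0.2116, 0.043], [0.5349, -0.2017, 0.043]]
95.4 [ 0.7   0.54 -0.55  1.9   0.38  0.81  0.04]
95.4 [ 0.78  0.39 -0.55  2.18  0.34  0.65  0.09]
95.4 [ 1.03  0.55 -0.5   1.9   0.36  0.78  0.42]
95.4 [ 0.64  0.66 -0.53  1.72  0.41  0.88  0.02]
-84.6 [-0.24  0.58  0.72  1.95 -0.52  0.81 -2.28]
-84.6 [-0.26  0.41  0.72  2.24 -0.46  0.64 -2.25]
-84.6 [ 0.53  0.5   0.16  1.93 -0.12  0.72 -2.29]
-84.6 [-0.22  0.7   0.72  1.78 -0.58  0.89 -2.29]
```

The IK solutions at yaw 95° put the wrist camera close to the microscope. Closing along the row (yaw 5.4°) keeps the current safe arm posture, and the neighbours still clear if I limit the opening: (d+12)/2 + 14.5 mm is less than the distance to any neighbour's edge. Using that.

```bash
sed -i 's/(d+14)\/85/(d+12)\/85/g' h.py
python3 - <<'E'
from h import *
pick((.5357,-.2010),.023,24,5.4,.022)
place(24,5.4,.022)
robot.move_straight([.47,-.27,.20],vel=.25,attitude=R(0)); robot.sleep(.1)
f=snap('wrist'); save(f,'d1.png'); s('end')
E
```

```text
hit False
at die 11.51 [ 0.5359 -0.201   0.0449] [ 0.7 -0.6  0. ] 0.431 0.0
gripped 11.79 [ 0.5364 -0.2011  0.0457] [0.3 0.2 3.2] 0.245 49.0
lifted 12.36 [ 0.5353 -0.201   0.0948] [0.4 0.5 0.1] 0.247 48.9
over nest 13.24 [ 0.4237 -0.3129  0.0825] [ 0.2 -0.2 -0.9] 0.249 48.9
hit True
placed 14.25 [ 0.4225 -0.3144  0.0337] [-1.4  1.1  6.9] 0.254 49.5
away 14.99 [ 0.4224 -0.3143  0.093 ] [-0.4  0.9 -0.8] 0.421 0.0
end 15.79 [ 0.468  -0.2705  0.1977] [-0.7 -0.1 -0.1] 0.423 0.0
```

View pics/d1.png

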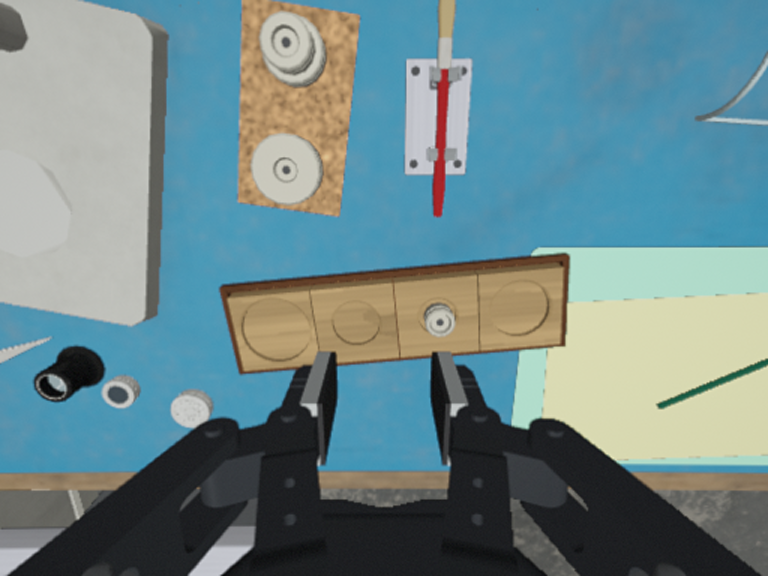

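The 24 mm die is seated at (439,320), and the 50 mm die is undisturbed at (286,170). On to the 32, 41 and 50 dies, stopping if a placing height looks wrong.

```bash
python3 - <<'E'
from h import *
f=dict(np.load('wrist.npz'))
a=lambda x,y:((x+.5)/1.5-.5,(y+.5)/1.5-.5)
p=atz(f,[a(286,42.5),a(287,169)],.041); p[1]=atz(f,[a(287,169)],.021)[0]; print(p.round(4).tolist())
for d,xy,u,off in((32,(.6117,-.2113),.023,.022),(41,(.6117,-.2113),.003,.020),(50,(.5357,-.2010),.003,.020)):
    print(d); pick(xy,u,d,5.4,off)
    if robot.sense()['gripper_force']<20: print('NO GRASP'); break
    place(d,5.4,off)
    
robot.move_straight([.47,-.27,.20],vel=.25,attitude=R(0)); robot.sleep(.1)
f=snap('wrist'); save(f,'d2.png'); s('end')
E
```

```text
[[0.6115, -0.2111, 0.041], [0.5366, -0.2013, 0.021]]
32
hit False
at die 17.72 [ 0.6119 -0.2113  0.0449] [-0.1 -0.3  0.2] 0.518 0.0
gripped 18.0 [ 0.6124 -0.2114  0.0459] [-0.7 -0.   2.5] 0.342 49.6
lifted 18.57 [ 0.6113 -0.2113  0.0948] [-1.1  0.8 -0.1] 0.342 49.3
over nest 19.58 [ 0.4179 -0.2472  0.0826] [-0.4  0.7 -0.1] 0.339 49.3
hit True
placed 20.58 [ 0.4162 -0.2477  0.0338] [-1.1  0.2  5.9] 0.341 49.9
away 21.32 [ 0.4161 -0.2477  0.0929] [-0.7 -0.5 -0. ] 0.522 0.0
41
hit False
at die 23.32 [ 0.612  -0.2112  0.023 ] [-0.  -0.  -0.1] 0.623 0.0
gripped 23.6 [ 0.6125 -0.2115  0.024 ] [-0.4  0.   4.4] 0.45 50.5
lifted 24.17 [ 0.6113 -0.2114  0.0729] [-0.5 -0.1 -0.8] 0.453 50.2
over nest 25.35 [ 0.4303 -0.3795  0.0804] [ 0.6  0.7 -0.8] 0.448 50.2
hit True
placed 26.35 [ 0.4287 -0.3811  0.0319] [-1.6  0.3  5.2] 0.45 50.7
away 27.09 [ 0.4286 -0.3811  0.091 ] [-0.9 -0.  -1. ] 0.621 0.0
50
hit False
at die 29.12 [ 0.536  -0.2009  0.023 ] [0.2 0.4 0. ] 0.731 0.0
gripped 29.4 [ 0.5365 -0.2011  0.024 ] [-0.3  0.6  6. ] 0.552 51.7
lifted 29.97 [ 0.5353 -0.201   0.0727] [-0.1  0.2 -0.7] 0.558 51.4
over nest 30.74 [ 0.4108 -0.1808  0.0803] [-0.3 -0.6 -0.4] 0.554 51.4
hit True
placed 31.74 [ 0.4099 -0.181   0.032 ] [-1.4  0.4  6.5] 0.552 52.1
away 32.48 [ 0.4098 -0.181   0.0909] [ 0.2 -0.2 -0.5] 0.729 0.0
end 33.4 [ 0.4687 -0.2685  0.1984] [-0.1  1.3  0.1] 0.732 0.0
```

View pics/d2.png

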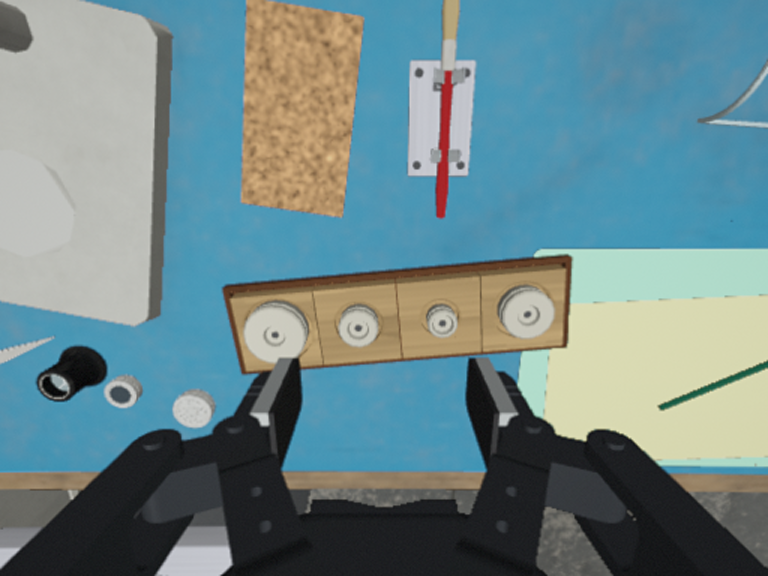

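All four dies sit in their recesses, at (275,333), (358,326), (442,320) and (527,312), and the brush is in its clips. I'll check height and tilt from depth before handing in.

```bash
python3 - <<'E'
from h import *
P=cloud(dict(np.load('wrist.npz'))).reshape(-1,3)
for d,c in NEST.items():
    r=np.hypot(P[:,0]-c[0],P[:,1]-c[1]); t=P[(r<d/2e3+.005)&(P[:,2]>.026)&(P[:,2]<.05)]
    A=np.c_[t[:,:2]-c,np.ones(len(t))]; k=np.linalg.lstsq(A,t[:,2],rcond=None)[0]
    b=P[(r>.031)&(r<.033)&(abs(P[:,2]-.0175)<.006)]
    print(d,len(t),'top z',np.median(t[:,2]).round(4),'slope',k[:2].round(3),'centre',((t[:,:2].max(0)+t[:,:2].min(0))/2-c).round(4),'block',np.median(b[:,2]).round(4))
E
```

```text
50 1234 top z 0.031 slope [-0.009  0.002] centre [ 0.0008 -0.0008] block 0.0182
32 523 top z 0.0306 slope [-0.013 -0.003] centre [ 0.0009 -0.0002] block 0.0182
24 307 top z 0.0294 slope [-0.008 -0.007] centre [-0.0011 -0.0003] block 0.0181
41 902 top z 0.0309 slope [-0.007 -0.01 ] centre [0.     0.0004] block 0.0182
```

The die tops stand about 13 mm above the blocks (11 to 13 mm measured), so they are bottomed. They are level and centred within about 1 mm. Handing in.

```bash
python3 -c "
from plant import robot
print(robot.close_job())"
```

```text
the job is handed in; nothing more can be done
None
```

The job is handed in at about 33 s of the 112 s allowed, with no verdict returned: by my last camera check the brush is fully home in both clips, and all four dies are level, counterbore up and bottomed in their own recesses.

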